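# Charge the nut feeder and jog it with its refitted knob

## Task

Charge the bench feeder and start it: take the metal scoop by its black grip, tip all six steel nuts out of it into the feeder's hopper, and set the empty scoop back down upright on the bench. Then push the loose round metal knob fully home onto the feeder's D-shaped control shaft, its pointer line on the side of the shaft's flat and without turning the shaft away from its speed setting, and press it down against its spring, because the feeder runs only while the knob is held in. Leave the other things on the bench where they are, and finish while still holding the knob pressed down.

Things in the scene. Friction and masses are not known exactly. Their poses are not given: they have to be found in the camera images.
- feeder: Fixed grey bench feeder, housing 190 mm deep (x), 380 wide (y), deck 56 mm high. Origin: centre of underside, x away from the robot. Sheet-metal hopper on the left half, centre (0, +85) mm; discharge trough out of the left end to y = +245 mm, gate shut; control panel on the right half, shaft at (-20, -125) mm, a rocker and a lamp behind it under 8 mm high; black battery pack on its back.
- hopper (a point): Centre of the hopper's inner floor, 76 mm above the bench; axes as the feeder. The hopper is an open funnel: inside 104 x 104 mm at the floor, widening to 176 x 176 mm at the mouth 64 mm higher; walls 4 mm.
- hopper_mouth (a point): Centre of the hopper's mouth at the level of its rim, 143.5 mm above the bench; axes as the feeder. Outside the rim measures 189 mm square.
- speed_dial (a joint): Turn of the control shaft and the small black disc at its foot (speed setting), rad about the vertical, positive anticlockwise from above; at 0 the flat faces the feeder's -x (its front). Stiff (0.12 N m), it stays where it is set.
- dial_mark (a point): White mark on the disc at the foot of the shaft, 16 mm from the shaft's axis, in the direction the flat faces.
- shaft_tip (a point): Centre of the upper end of the vertical steel control shaft, 86 mm above the bench (30 above the deck) unless pressed; turns and sinks with the shaft. D-shaped: 14 mm diameter, one flat 4 mm from the axis facing this frame's -x; z up; end chamfered 1.5 mm. A disc 36 mm wide, 2 mm high lies at its foot.
- spindle (a joint): How far the control shaft is pushed down into the feeder, m: 0 = sprung out, 0.006 = against its stop. A return spring resists with 5 N at first, rising to about 10 N at the stop; counts as pressed above 0.003.
- knob: Loose aluminium round fluted knob, 42 mm diameter, 34 high, 45 g, mouth down on the bench. Origin: centre of underside, z up. D-bore 20 mm deep from below, 1 mm wider all round than the shaft, flared mouth; its flat and the black pointer line on top and side are towards the knob's -x. Aligned within 8 degrees it slips on; home, the shaft tip is 20 mm above the origin, and pushing on sinks the shaft.
- knob_pointer (a point): Lower rim of the knob under the pointer line, 21 mm from its axis, towards the knob's -x.
- scoop: Open-ended sheet-metal scoop, 120 x 100 mm, 0.24 kg, with the six nuts. Origin: centre of underside. Open pouring end at its -x (-60 mm); rear wall 30 mm high at +60; side walls 30 mm, sloping to 9 at the open end; sheet 2.5 mm. Upright black grip plate behind the rear wall: 14 mm thick (x +60 to +74), 64 wide (y), z 18 to 74 mm. Slick floor: nuts begin to slide at about 14 to 20 degrees.
- scoop_spout (a point): Middle of the scoop's pouring edge, on its floor, at scoop x = -60 mm.
- scoop_grip (a point): Centre of the upper part of the scoop's grip, 54 mm above the scoop's underside, at scoop x = +67 mm; pinch the grip along the scoop's x axis.
- nut_0: One of the six alike steel hexagon nuts in the scoop, 24 mm across flats, 13 mm high, 33 g. Origin: centre of its underside.
- nut_1: One of the six alike steel hexagon nuts in the scoop, 24 mm across flats, 13 mm high, 33 g. Origin: centre of its underside.
- nut_2: One of the six alike steel hexagon nuts in the scoop, 24 mm across flats, 13 mm high, 33 g. Origin: centre of its underside.
- nut_3: One of the six alike steel hexagon nuts in the scoop, 24 mm across flats, 13 mm high, 33 g. Origin: centre of its underside.
- nut_4: One of the six alike steel hexagon nuts in the scoop, 24 mm across flats, 13 mm high, 33 g. Origin: centre of its underside.
- nut_5: One of the six alike steel hexagon nuts in the scoop, 24 mm across flats, 13 mm high, 33 g. Origin: centre of its underside.
- spanner: Combination spanner, 154 mm, bystander near the robot; leave it.
- side_cutters: Side cutters with red handles, 151 mm, bystander near the robot; leave them.
- marker: Blue felt marker, 132 mm, bystander near the robot; leave it.
- screwdriver_red: Red screwdriver, 202 mm, bystander beyond the knob; leave it.
- relay_a: Black relay cube, 28 x 28 x 38 mm, bystander beyond the scoop; leave it.
- tape_black: Roll of black tape, 72 mm across, 19 mm high, bystander beyond the scoop; leave it.
Mind the look-alikes: they are no part of the job. Leave any blue or brown look-alike of the nut_5 alone.

How it is judged (in metres and radians):
On the way, in this order (a step that is already met when the one before it is completed fails the run):
1. the scoop is tipped with its pouring end over the hopper (angle between scoop's own z axis and vertical above 0.2 rad and horizontal distance between scoop_spout and hopper_mouth below 0.11 m and height (world z) of scoop_spout above 0.1 m).
2. all six nuts lie in the hopper (x of nut_0 in the frame of hopper between -0.085 and 0.085 m and y of nut_0 in the frame of hopper between -0.085 and 0.085 m and z of nut_0 in the frame of hopper between -0.006 and 0.058 m and x of nut_1 in the frame of hopper between -0.085 and 0.085 m and y of nut_1 in the frame of hopper between -0.085 and 0.085 m and z of nut_1 in the frame of hopper between -0.006 and 0.058 m and x of nut_2 in the frame of hopper between -0.085 and 0.085 m and y of nut_2 in the frame of hopper between -0.085 and 0.085 m and z of nut_2 in the frame of hopper between -0.006 and 0.058 m and x of nut_3 in the frame of hopper between -0.085 and 0.085 m and y of nut_3 in the frame of hopper between -0.085 and 0.085 m and z of nut_3 in the frame of hopper between -0.006 and 0.058 m and x of nut_4 in the frame of hopper between -0.085 and 0.085 m and y of nut_4 in the frame of hopper between -0.085 and 0.085 m and z of nut_4 in the frame of hopper between -0.006 and 0.058 m and x of nut_5 in the frame of hopper between -0.085 and 0.085 m and y of nut_5 in the frame of hopper between -0.085 and 0.085 m and z of nut_5 in the frame of hopper between -0.006 and 0.058 m), for 0.2 s.
3. the scoop stands upright on the bench, let go (height (world z) of scoop below 0.006 m and angle between scoop's own z axis and vertical below 0.08 rad and contact force between the fingers and scoop below 0.1 N and linear speed of scoop below 0.02 m/s), for 0.2 s.
4. the knob is home on the shaft and pressed in (z of knob in the frame of shaft_tip below -0.0175 m and x of knob in the frame of shaft_tip between -0.003 and 0.003 m and y of knob in the frame of shaft_tip between -0.003 and 0.003 m and angle between knob's own z axis and vertical below 0.1 rad and angle between the x axis of knob and the x axis of shaft_tip, either way round below 0.25 rad and x of knob_pointer in the frame of shaft_tip below -0.015 m and value of joint spindle above 0.003 m and contact force between any of the fingers, the arm and knob above 2 N), for 0.3 s.
At the end, for the whole second after the job is handed in: Nuts in the hopper below its rim; scoop let go on the bench, level to 5 deg; knob on the shaft to 3 mm, within 2.5 mm of fully home, pointer to the flat within 14 deg; the arm presses it, the shaft over 3 mm in, through the last second; dial mark moved under 6 mm; bystanders under 30 mm (all of step 2 and all of step 3 and all of step 4 and distance of dial_mark from where it was at the start of the episode below 0.006 m); the arm keeps its last pose, push and grip.
It fails at once if a bystander (spanner, side cutters, marker, screwdriver, relay, tape) is moved by more than 30 mm (distance of any of spanner, side_cutters, marker, screwdriver_red, relay_a, tape_black from where it was at the start of the episode above 0.03 m).
It also fails if it takes over 69 s, if anything falls off the work surface, if the arm or the gripper's body presses on something with over 40 N, if the wrist force passes 120 N, or if a joint passes its speed limit or range.

## Robot

A 6-joint arm with a two-finger parallel gripper is mounted at the origin on a cart in front of the work surface, level with it; the furniture and walls round the work are solid. World frame = base frame: x ahead of the robot, y to its left, z up, the work surface at z = 0. Lengths are in m, angles in degrees, forces in N, time in s.
With the tool pointing down it reaches from about 0.4 to 0.825 m from the base axis. Payload 7 kg.
Tool frame: the origin (TCP) lies midway between the tips of the shut fingers; the grasp point (between the pads) lies 19 mm behind it; z points along the fingers, y is the line along which they close (so a half turn about z gives the same grasp; the last joint's range is limited). The gripper opens to 88 mm and grips with 3 to 60 N. Pads are 19 mm wide; open, the fingers measure 130 mm over their backs; the gripper's body (78 mm by 193 mm) begins 47 mm behind the grasp point.
Start: joints at [-52.248, 20.546, 0.682, 0, -70.136, -16.507], TCP at [0.245, -0.629, 0.227] pointing down, gripper open.
Joint ranges: [-176.03, 176.03], [-82.01, 121.73], [-58.28, 71.71], [-173.87, 95.51], [-174.79, -0.11], [-173.66, 173.66]. Speed limits (degrees/s): [136.94, 136.94, 172.46, 180, 180, 180].

## Interface

Orientations are given as a 3x3 rotation matrix whose columns are the frame's x, y, z axes.
In Python, from rig import robot gives the robot as it stands. Calls block until the motion is done:
- robot.goto(position, orientation): joint-space move of the TCP to a pose.
- robot.servo_line(position, ori=None, speed=0.15): straight line of the TCP; ori=None keeps the orientation; speed is the mean speed in m/s.
- robot.movej(angles): joint-space move.
- robot.move_gripper(opening): opening from 0.0 (shut) to 1.0 (fully open); the grip force is fixed at half the most; returns when the fingers have stopped.
- robot.dwell(seconds).
- robot.ik(position, orientation): joint angles nearest the present ones, or None.
- robot.grab_frame(name): name is "side" or "top"; returns (picture, depth): 400x640x3 uint8, red, green, blue; 400x640 float32, m along the optical axis (not along the pixel's ray), 0 where there is no reading.
- robot.camera_info(name): a dict with "vfov" (degrees; the focal length in pixels is half the picture's height over the tangent of half this angle, whatever the lens; pixels are square), "cx", "cy" (the principal point, pixels), "view" (4x4, takes a point from world to camera coordinates). Camera axes: x right, y down, z forward; pixel columns grow to the right and rows downward; lengths in m; the calibration is good to about 2 mm. A picture is of the moment at which its call begins. camera_info takes no time and is no camera call.
A pose or a line that the arm cannot do raises robot.Unreachable and nothing moves.
- robot.job_done(): hands the job in; it is judged then, once.
Readings, each from a call of its own:
- robot.read_t(): time.
- robot.read_qpos(): joint angles.
- robot.read_qvel(): joint speeds.
- robot.read_effort(): joint torques, N m.
- robot.read_position(): TCP position.
- robot.read_tcp_rot(): TCP orientation.
- robot.read_force(): force on the tool from outside, world axes, zero at the start.
- robot.read_ft_torque(): the same for the moment, N m.
- robot.read_grip_width(): opening from 0.0 (shut) to 1.0 (fully open).
- robot.read_finger_force(): force on a finger pad.
Only numpy, scipy, OpenCV 4.12 (cv2) and the standard library are available. Lean on these libraries where they do the work, as an engineer would, in place of code of your own. Each camera call takes 0.05 s, during which the arm holds its last target. There are 200 camera calls.

## Working session

There is one attempt and no reset: what is moved stays moved. The work goes in short steps, each a Python script; the robot and the scene stay as the last script left them, time stands still between calls to the robot, and variables do not carry over. Pictures are saved under pics/ and viewed, at most 11 in all, crops included, and the job is handed in when it is done.

```bash
mkdir -p pics; ls; cat > h.py <<'E'
import numpy as np, cv2
from rig import robot
def cam(n):
    c=robot.camera_info(n); f=200/np.tan(np.radians(c['vfov'])/2); return f,c['cx'],c['cy'],np.array(c['view'])
def ray(n,u,v,z):
    f,cx,cy,V=cam(n); R,t=V[:3,:3],V[:3,3]; o=-R.T@t; d=R.T@np.array([(u-cx)/f,(v-cy)/f,1]); return o+d*(z-o[2])/d[2]
def proj(n,p):
    f,cx,cy,V=cam(n); q=V[:3,:3]@np.array(p)+V[:3,3]; return np.array([f*q[0]/q[2]+cx,f*q[1]/q[2]+cy])
def cloud(n,d):
    f,cx,cy,V=cam(n); v,u=np.mgrid[:400,:640]; q=np.stack([(u-cx)/f*d,(v-cy)/f*d,d],-1)
    return (q-V[:3,3])@V[:3,:3]
def save(n,name,box=None,s=1):
    im,d=robot.grab_frame(n); 
    if box: im=im[box[1]:box[3],box[0]:box[2]]
    cv2.imwrite('pics/'+name,cv2.resize(im[:,:,::-1],None,fx=s,fy=s,interpolation=cv2.INTER_CUBIC))
E
python3 - <<'E'
from h import *
for n in('top','side'):
    im,d=robot.grab_frame(n); np.savez('pics/%s0.npz'%n,im=im,d=d); cv2.imwrite('pics/%s0.png'%n,im[:,:,::-1])
    f,cx,cy,V=cam(n); print(n,f,cx,cy,-V[:3,:3].T@V[:3,3],V[:3,:3].round(3).tolist(),(d>0).mean())
E
```

```text
pics
top 502.32789633620825 323.8956896814223 198.74301927410434 [ 0.18695243 -0.04448787  1.62613428] [[0.001, -1.0, 0.004], [-0.973, -0.002, -0.232], [0.232, -0.004, -0.973]] 0.99599609375
side 376.2169221979942 318.12981150297225 202.0899441010559 [ 0.40106135 -0.87838063  0.54174492] [[0.991, -0.131, 0.018], [-0.041, -0.434, -0.9], [0.126, 0.891, -0.436]] 0.98587890625
```

View pics/top0.png

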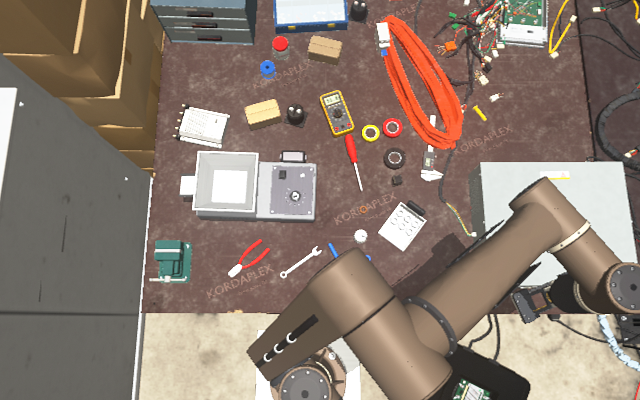

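View pics/side0.png

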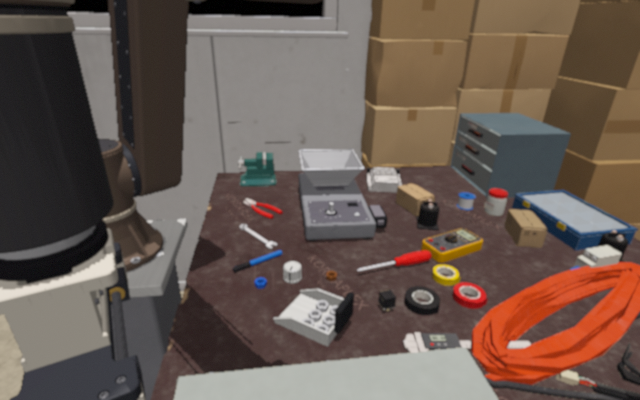

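Top view: the feeder is at (255,185), with its hopper at (227,182) and shaft at about (295,196). The knob is at (361,236), and the scoop at (402,226) with its black grip at (416,208).
Possible mix-ups:
- **Nuts:** the brown nut at side (330,274) and the blue nut at side (260,282).
- **Knob:** the lamp and rocker on the panel at top (283,173) and (297,184).
- **Grip:** relay at top (397,181) and tape at (394,158).

I choose the silver scoop with the black plate and the silver knob. One close crop of both will check that.

```bash
python3 - <<'E'
from h import *
t=np.load('pics/top0.npz');s=np.load('pics/side0.npz')
a=cv2.resize(t['im'][160:260,335:435],(400,400),interpolation=cv2.INTER_CUBIC)
a2=cv2.resize(t['im'][150:225,250:325],(400,200*2),interpolation=cv2.INTER_CUBIC)
b=cv2.resize(s['im'][255:345,265:365],(400,200),interpolation=cv2.INTER_CUBIC)
b2=cv2.resize(s['im'][190:240,300:400],(400,200),interpolation=cv2.INTER_CUBIC)
cv2.imwrite('pics/crop0.png',np.vstack([np.hstack([a,a2]),np.hstack([b,b2])])[:,:,::-1])
C=cloud('top',t['d']);im=t['im'].astype(int)
def st(x0,y0,x1,y1,z0,z1,nm):
    P=C[y0:y1,x0:x1];I=im[y0:y1,x0:x1]
    m=(P[...,2]>z0)&(P[...,2]<z1); p=P[m]
    r=cv2.minAreaRect((p[:,:2]*1000).astype(np.float32)); print(nm,m.sum(),np.round(p.mean(0),4),np.round(r[0],1),np.round(r[1],1),round(r[2],1),'zmax',p[:,2].max().round(4))
st(350,225,372,248,.025,.045,'knob')
st(380,195,430,255,.006,.09,'scoop')
st(380,190,430,255,.06,.09,'grip')
st(180,140,265,225,.135,.16,'rim')
st(185,140,330,225,.05,.062,'deck')
st(285,186,308,206,.07,.1,'shaft')
st(185,140,265,225,.07,.085,'hopfloor')
E
```

```text
knob 123 [ 0.4469 -0.1652  0.0342] [ 446.6 -165. ] [37.1 39.3] 24.7 zmax 0.0417
scoop 930 [ 0.4955 -0.3153  0.0225] [ 488.  -314.6] [162.2 199.3] 88.1 zmax 0.0817
grip 99 [ 0.5318 -0.34    0.0723] [ 531.6 -340.8] [61.2 18. ] 51.4 zmax 0.0817
rim 772 [0.6019 0.2594 0.1424] [598.3 253.5] [190.2 191. ] 88.1 zmax 0.1543
deck 3460 [0.5883 0.0936 0.0563] [615.3 188.9] [422.5 231.6] 88.1 zmax 0.062
shaft 19 [0.57   0.0443 0.0847] [571.   44.8] [ 8.8 13. ] 24.1 zmax 0.0932
hopfloor 1223 [0.5997 0.2603 0.0774] [603.5 296.5] [202.1 120.2] 87.7 zmax 0.0849
```

View pics/crop0.png

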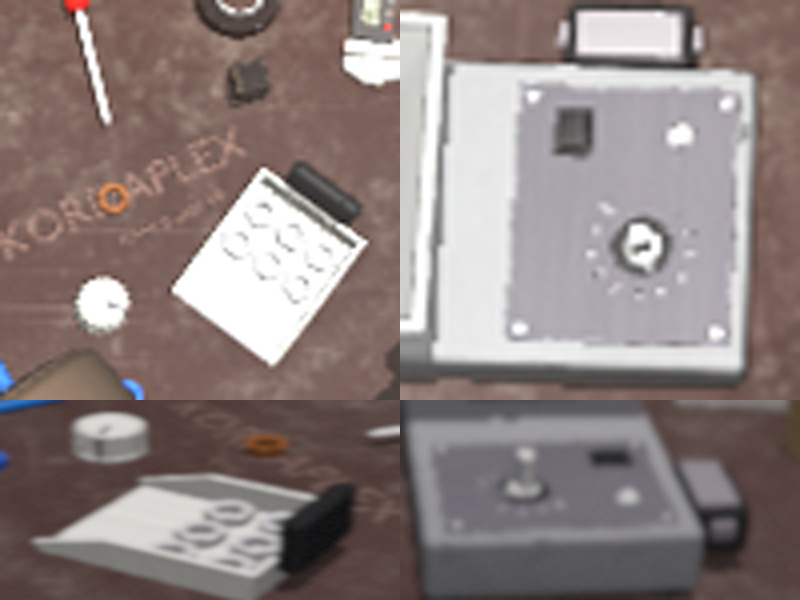

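The crop confirms it: silver scoop with six nuts and a black grip, and silver fluted knob with its pointer towards image right (about world −y). The dial mark is below and slightly right of the shaft. Measured sizes agree with the given ones: rim 190 mm, grip 61x18 at z 0.072, knob top 0.034, shaft to hopper spacing 0.210 m. Next I check reach for the grasp and the pour.

```bash
cat >> h.py <<'E'
GRASP=None
def scoop_tool(spout,yaw,tilt,flip=1,g=(0.067,0,0.037)):
    """TCP pose for a scoop whose spout edge is at spout; yaw (deg) of scoop x; tilt (deg) spout-down"""
    a,b=np.radians([yaw,tilt]); Rz=np.array([[np.cos(a),-np.sin(a),0],[np.sin(a),np.cos(a),0],[0,0,1]])
    Ry=np.array([[np.cos(b),0,-np.sin(b)],[0,1,0],[np.sin(b),0,np.cos(b)]]); S=Rz@Ry
    y=flip*S[:,0]; z=-S[:,2]; return np.array(spout)+S@(np.array(g)-[-.06,0,0]), np.column_stack([np.cross(y,z),y,z])
def down(deg):
    a=np.radians(deg); y=np.array([np.cos(a),np.sin(a),0]); z=np.array([0,0,-1.]); return np.column_stack([np.cross(y,z),y,z])
HOP=np.array([0.598,0.2535]); GRIP=np.array([0.531,-0.340]); SY=-37.
E
python3 - <<'E'
from h import *
for fl in(1,-1):
    print('grasp',fl,np.round(robot.ik([*GRIP,.037],down(SY if fl>0 else SY+180)),0))
    for yaw in(-60,-92,-120,-150,-182):
        d=-np.array([np.cos(np.radians(yaw)),np.sin(np.radians(yaw))])
        for t in(-6,20,40):
            p,R=scoop_tool([*(HOP-.035*d),.165],yaw,t,fl); q=robot.ik(p,R)
            print(fl,yaw,t,None if q is None else np.round(q,0))
t=np.load('pics/top0.npz')['im'];s=np.load('pics/side0.npz')['im']
# blue marker in the side view
m=(s[...,2].astype(int)-s[...,0]>60); m[:240]=0;m[295:]=0;m[:,:225]=0;m[:,290:]=0
v,u=np.nonzero(m)
for i in(u.argmin(),u.argmax()): print('marker',u[i],v[i],ray('side',u[i],v[i],.008).round(3))
E
```

```text
grasp 1 [-15.  26. -18.   0. -46. 158.]
1 -60 -6 [ 22.  25.   4.  -6. -71. 100.]
1 -60 20 [ 38.  18. -12.  22. -64.  72.]
1 -60 40 [ 48.  19. -21.  41. -70.  51.]
1 -92 -6 [ 23.  15. -11.  -6. -62.  67.]
1 -92 20 [ 39.  18. -10.  16. -76.  44.]
1 -92 40 [ 47.  26.  -7.  25. -90.  34.]
1 -120 -6 [ 31.   6. -23.  -3. -56.  31.]
1 -120 20 [ 40.  17.  -7.   7. -84.  19.]
1 -120 40 [  43.   30.    6.   11. -104.   16.]
1 -150 -6 [ 45.   0. -31.   2. -53. -16.]
1 -150 20 [ 40.  17.  -3.  -4. -89. -10.]
1 -150 40 [  38.   32.   16.   -6. -114.   -9.]
1 -182 -6 [ 57.   3. -30.   6. -54. -63.]
1 -182 20 [ 40.  17.   1. -13. -88. -40.]
1 -182 40 [  32.   31.   21.  -23. -114.  -37.]
grasp -1 [-15.  26. -18.   0. -46. -22.]
-1 -60 -6 [ 22.  25.   4.  -6. -71. -80.]
-1 -60 20 [  38.   18.  -12.   22.  -64. -108.]
-1 -60 40 [  48.   19.  -21.   41.  -70. -129.]
-1 -92 -6 [  23.   15.  -11.   -6.  -62. -113.]
-1 -92 20 [  39.   18.  -10.   16.  -76. -136.]
-1 -92 40 [  47.   26.   -7.   25.  -90. -146.]
-1 -120 -6 [  31.    6.  -23.   -3.  -56. -149.]
-1 -120 20 [  40.   17.   -7.    7.  -84. -161.]
-1 -120 40 [  43.   30.    6.   11. -104. -164.]
-1 -150 -6 [ 45.   0. -31.   2. -53. 164.]
-1 -150 20 [ 40.  17.  -3.  -4. -89. 170.]
-1 -150 40 [  38.   32.   16.   -6. -114.  171.]
-1 -182 -6 [ 57.   3. -30.   6. -54. 117.]
-1 -182 20 [ 40.  17.   1. -13. -88. 140.]
-1 -182 40 [  32.   31.   21.  -23. -114.  143.]
marker 250 260 [ 0.346 -0.095  0.008]
marker 281 251 [ 0.423 -0.063  0.008]
```

```bash
python3 - <<'E'
from h import *
R=down(SY+180)
robot.goto([*GRIP,.16],R); save('side','a1s.png',(220,180,460,400),2)
print(robot.read_t())
im,d=robot.grab_frame('top'); cv2.imwrite('pics/a1t.png',im[:,:,::-1])
robot.servo_line([*GRIP,.040],speed=.12); print(robot.read_force())
robot.move_gripper(0.0)
print(robot.read_grip_width()*88,robot.read_finger_force(),robot.read_force(),robot.read_t())
save('side','a1.png',(220,180,460,400),2)
E
```

```text
1.675
[-0.50086548  0.29974856  0.88207235]
14.130051826780463 29.99506115913391 [ 0.2427696  -0.12694562 -0.05447622] 4.0167
```

View pics/a1.png

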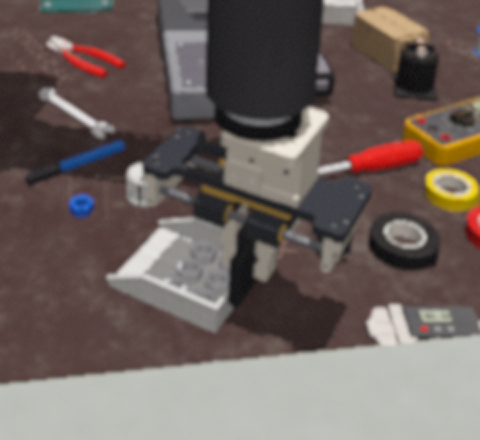

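The grip is held at 14.1 mm, which is the plate thickness, and the six nuts are in the tray at about (205,265). I lift, tilt back slightly and carry it to the hopper.

```bash
python3 - <<'E'
from h import *
G=(0.067,0,0.040)
a=np.radians(SY); sp=GRIP-.127*np.array([np.cos(a),np.sin(a)])
p,R=scoop_tool([*sp,.04],SY,0,-1,G); robot.servo_line(p,R,.08)
p,R=scoop_tool([*sp,.21],SY,-6,-1,G); robot.servo_line(p,R,.12)
print(robot.read_force(),robot.read_t(),robot.read_grip_width()*88)
yaw=-92; d=-np.array([np.cos(np.radians(yaw)),np.sin(np.radians(yaw))])
s=HOP-.035*d
m=(sp+s)/2
p1,R1=scoop_tool([*m,.22],(SY+yaw)/2,-6,-1,G); p2,R2=scoop_tool([*s,.20],yaw,-6,-1,G)
robot.servo_line(p1,R1,.16); robot.servo_line(p2,R2,.16)
robot.dwell(.3);print(robot.read_force(),robot.read_t(),robot.read_grip_width()*88)
for n in('top','side'):
    im,dd=robot.grab_frame(n); cv2.imwrite('pics/b_%s.png'%n,im[:,:,::-1])
t=cv2.imread('pics/b_top.png')[110:260,160:340];q=cv2.imread('pics/b_side.png')[90:240,240:420]
cv2.imwrite('pics/b.png',np.vstack([cv2.resize(t,(360,300)),cv2.resize(q,(360,300))]))
E
```

```text
[ 0.50606781 -0.32667746 -4.63765092] 6.175 14.155761780068636
[-0.74580955  0.52132473 -4.62508259] 9.5 14.015442102045183
```

View pics/b.png

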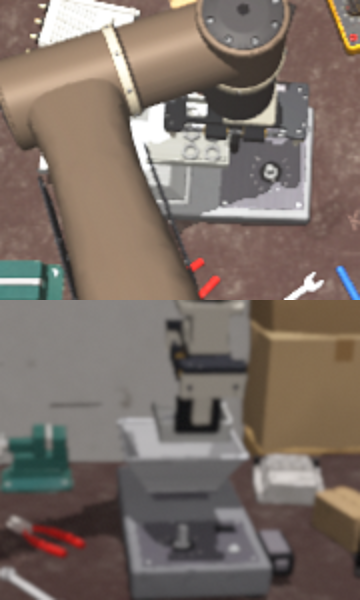

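The tray is level over the near half of the hopper (top part (190,145)), with the grip steady. Now pour slowly.

```bash
python3 - <<'E'
from h import *
G=(0.067,0,0.040)
yaw=-92; d=-np.array([np.cos(np.radians(yaw)),np.sin(np.radians(yaw))]); s=HOP-.035*d
def go(z,t,v):
    p,R=scoop_tool([*s,z],yaw,t,-1,G); robot.servo_line(p,R,v)
go(.165,-2,.1)
for t,v in((6,.06),(12,.06),(15,.03),(18,.03),(21,.03),(24,.03),(28,.04),(33,.05),(38,.06)):
    go(.165,t,v); print(t,robot.read_force()[2].round(2),robot.read_t(),end=' | ')
robot.dwell(.3); print(robot.read_force(),robot.read_grip_width()*88,robot.read_t())
im,dd=robot.grab_frame('side'); q=im[90:240,240:420]
im,dd=robot.grab_frame('top'); t=im[110:260,160:340]
cv2.imwrite('pics/c.png',np.vstack([cv2.resize(t,(360,300)),cv2.resize(q,(360,300))])[:,:,::-1])
E
```

```text
6 -4.67 10.4667 | 12 -4.48 10.85 | 15 -4.24 11.2333 | 18 -3.99 11.6167 | 21 -2.66 12.0 | 24 -2.8 12.3833 | 28 -2.46 12.7667 | 33 -2.23 13.15 | 38 -2.67 13.4917 | [-0.22036857  0.40650059 -3.5866358 ] 13.868583778554715 13.7917
```

View pics/c.png

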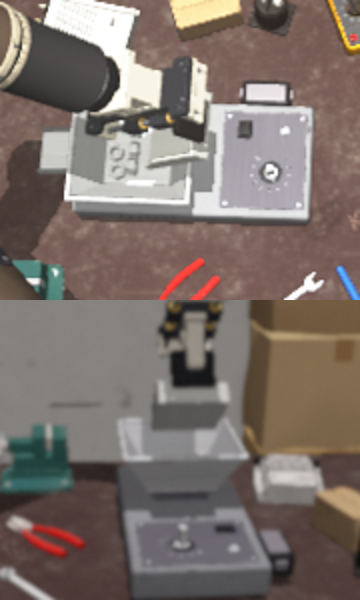

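At least four nuts are visible in the hopper at (125,155), and the view under the gripper is hidden. I tilt further, then level out and weigh the scoop.

```bash
python3 - <<'E'
from h import *
G=(0.067,0,0.040)
yaw=-92; d=-np.array([np.cos(np.radians(yaw)),np.sin(np.radians(yaw))]); s=HOP-.035*d
def go(z,t,v,s=s):
    p,R=scoop_tool([*s,z],yaw,t,-1,G); robot.servo_line(p,R,v)
print(robot.read_force()); go(.17,48,.08); robot.dwell(.3); print(robot.read_force())
go(.19,15,.2);go(.21,-3,.2,s-.03*d); robot.dwell(.2); print(robot.read_force(),robot.read_t())
go(.21,-3,.2,s-.15*d); robot.dwell(.2); print(robot.read_force(),robot.read_t(),robot.read_grip_width()*88)
im,dd=robot.grab_frame('side'); q=im[90:240,240:420]
im,dd=robot.grab_frame('top'); t=im[110:260,160:340]
cv2.imwrite('pics/d.png',np.hstack([cv2.resize(t,(540,450),interpolation=2),cv2.resize(q,(260,217))[:,:].repeat(1,0) if 0 else cv2.copyMakeBorder(cv2.resize(q,(260,217)),0,233,0,0,0)])[:,:,::-1])
E
```

```text
[-0.0294971   0.2343753  -2.14280998]
[ 0.05940286 -0.21160975 -2.21916332]
[-0.43331487 -0.76891458 -2.21019073] 16.0583
[ 0.11070685 -0.65893833 -2.69735893] 17.0083 13.874805463500646
```

View pics/d.png

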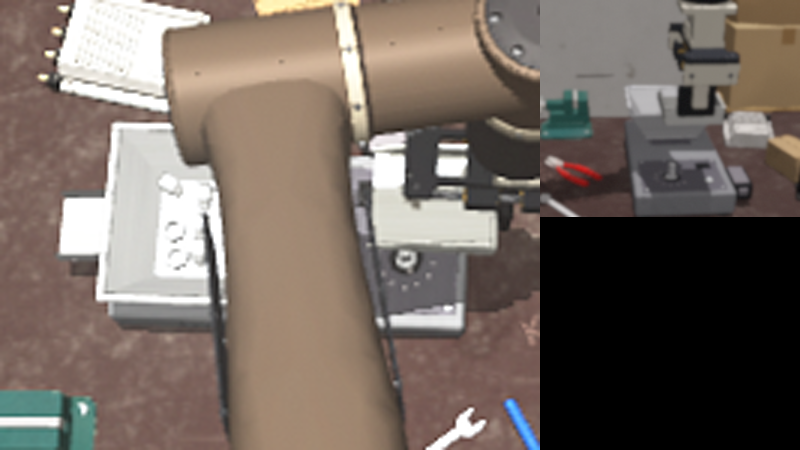

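The scale says the scoop is empty (2.2 N against 2.35 N expected) and nuts lie on the hopper floor at (185,235). Now I return the scoop to its old spot.

```bash
python3 - <<'E'
from h import *
G=(0.067,0,0.040)
yaw=-92; a=np.radians(SY); sp=GRIP-.127*np.array([np.cos(a),np.sin(a)])
d=-np.array([np.cos(np.radians(yaw)),np.sin(np.radians(yaw))]); s=HOP-.185*d
def go(s,z,yw,v):
    p,R=scoop_tool([*s,z],yw,0,-1,G); robot.servo_line(p,R,v)
go((s+sp)/2,.22,(SY+yaw)/2,.22); go(sp,.15,SY,.22); go(sp,.02,SY,.15); robot.dwell(.15)
f0=robot.read_force()[2]
for z in(.008,.004,.002,.0005,-.001):
    go(sp,z,SY,.03); f=robot.read_force()[2]-f0; print(z,f.round(2),end=' ')
    if f>1.8: break
robot.move_gripper(1.0); print(robot.read_finger_force(),robot.read_t())
p=robot.read_position(); robot.servo_line([p[0],p[1],.16],speed=.2)
robot.goto([.35,-.42,.25],down(SY+180)); print(robot.read_t())
for n in('top','side'):
    im,dd=robot.grab_frame(n); np.savez('pics/%s1.npz'%n,im=im,d=dd)
t=np.load('pics/top1.npz')['im'];q=np.load('pics/side1.npz')['im']
rs=lambda i,w,h:cv2.resize(i,(w,h),interpolation=cv2.INTER_CUBIC)
cv2.imwrite('pics/e.png',np.vstack([np.hstack([rs(t[150:220,190:260],300,300),rs(t[180:210,280:310],300,300),np.zeros((300,200,3),np.uint8)]),np.hstack([rs(t[220:250,346:376],300,300),rs(q[250:345,270:365],300,300),rs(t[190:256,380:424],200,300)])])[:,:,::-1])
E
```

```text
0.008 -0.63 0.004 -0.32 0.002 -0.71 0.0005 -0.85 -0.001 7.31 0.0 22.8167
24.45
```

View pics/e.png

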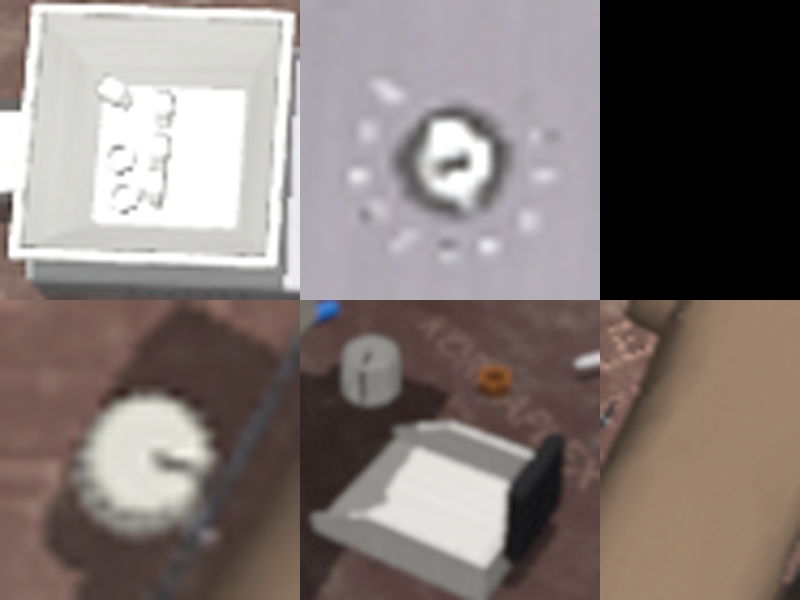

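Six nuts are visible on the hopper floor: (115,92), (165,105), (120,158), (160,155), (122,198) and (155,190). The scoop is empty and upright at (430,510). The knob pointer is at (175,463) and the dial mark at (468,197). I rectify both onto their planes to get the angles.

```bash
python3 - <<'E'
from h import *
def rect(n,k,c,z,h=.03,st=.0005):
    im=np.load('pics/%s%d.npz'%(n,k))['im'];f,cx,cy,V=cam(n)
    g=np.arange(-h,h+st/2,st);X,Y=np.meshgrid(c[0]+g,c[1]+g,indexing='ij')
    q=np.stack([X,Y,0*X+z],-1)@V[:3,:3].T+V[:3,3]
    return X,Y,cv2.remap(im.astype(np.float32).mean(-1),(f*q[...,0]/q[...,2]+cx).astype(np.float32),(f*q[...,1]/q[...,2]+cy).astype(np.float32),cv2.INTER_CUBIC)
def cent(X,Y,w): return np.array([(X*w).sum(),(Y*w).sum()])/w.sum()
K=np.array([.447,-.165]);S=np.array([.571,.0445])
for k in(0,1):
  for n in('top','side'):
    X,Y,I=rect(n,k,K,.034)
    m=(I>np.percentile(I[np.hypot(X-K[0],Y-K[1])<.015],50)*.75).astype(np.uint8); 
    cs,_=cv2.findContours(m,0,2); c=max(cs,key=cv2.contourArea); (a,b),r=cv2.minEnclosingCircle(c); 
    c0=np.array([K[0]-.03+b*.0005,K[1]-.03+a*.0005])
    C=K if n=='side' else c0
    R=np.hypot(X-C[0],Y-C[1]);md=(R<.018)&(R>.004);w=np.where(md,np.clip(np.median(I[md])*.8-I,0,None),0); l=cent(X,Y,w)
    e=l-C;print(n,k,'knob',c0.round(4),'r',r*.0005,'line',l.round(4),np.hypot(*e).round(4),np.degrees(np.arctan2(e[1],e[0])).round(1),end=' ')
    e2=None
    pts=np.stack([X-l[0],Y-l[1]],-1)[w>0];ww=w[w>0];M=(pts*ww[:,None]).T@pts;ev,U=np.linalg.eigh(M);u=U[:,1];print('axis',np.degrees(np.arctan2(u[1],u[0])).round(1),(ev[1]/ev[0]).round(1))
    X,Y,I=rect(n,k,S,.058); R=np.hypot(X-S[0],Y-S[1]);
    w=np.where(R<.021,np.clip(110-I,0,None),0)
    A=np.degrees(np.arctan2(Y-S[1],X-S[0]))
    prof=[I[(R>.013)&(R<.018)&(abs((A-a+180)%360-180)<6)].mean().round() for a in range(-180,180,10)]
    i=max((p,j) for j,p in enumerate(prof) if (abs((range(-180,180,10)[j]+160+180)%360-180)<60))[1]
    print('   dark centre',cent(X,Y,w).round(4),'peak',-180+10*i,prof)
E
```

```text
top 0 knob [ 0.4458 -0.1671] r 0.021154300689697265 line [ 0.4437 -0.1748] 0.008 -105.0 axis 67.1 15.2
   dark centre [0.5722 0.0432] peak -160 [np.float32(107.0), np.float32(134.0), np.float32(182.0), np.float32(169.0), np.float32(132.0), np.float32(112.0), np.float32(113.0), np.float32(117.0), np.float32(116.0), np.float32(109.0), np.float32(107.0), np.float32(115.0), np.float32(120.0), np.float32(105.0), np.float32(96.0), np.float32(100.0), np.float32(115.0), np.float32(119.0), np.float32(120.0), np.float32(130.0), np.float32(139.0), np.float32(133.0), np.float32(125.0), np.float32(132.0), np.float32(127.0), np.float32(122.0), np.float32(112.0), np.float32(101.0), np.float32(107.0), np.float32(118.0), np.float32(118.0), np.float32(107.0), np.float32(112.0), np.float32(115.0), np.float32(111.0), np.float32(108.0)]
side 0 knob [ 0.4445 -0.168 ] r 0.022141639709472655 line [ 0.4616 -0.1588] 0.0159 23.1 axis 110.4 5.9
   dark centre [0.5745 0.0372] peak 150 [np.float32(138.0), np.float32(137.0), np.float32(131.0), np.float32(122.0), np.float32(115.0), np.float32(108.0), np.float32(102
[... 1490 characters left out ...]
.575  0.0359] peak 150 [np.float32(146.0), np.float32(145.0), np.float32(139.0), np.float32(128.0), np.float32(121.0), np.float32(115.0), np.float32(109.0), np.float32(103.0), np.float32(99.0), np.float32(96.0), np.float32(92.0), np.float32(89.0), np.float32(90.0), np.float32(92.0), np.float32(96.0), np.float32(101.0), np.float32(104.0), np.float32(105.0), np.float32(105.0), np.float32(105.0), np.float32(104.0), np.float32(104.0), np.float32(106.0), np.float32(112.0), np.float32(118.0), np.float32(125.0), np.float32(132.0), np.float32(131.0), np.float32(123.0), np.float32(126.0), np.float32(142.0), np.float32(154.0), np.float32(155.0), np.float32(150.0), np.float32(147.0), np.float32(145.0)]
```

```bash
cat >> h.py <<'E'
K=np.array([.4465,-.1665]); S=np.array([.571,.0445]); KP=-106.; FD=-158.
E
python3 - <<'E'
from h import *
for b in(0,180): print(b,np.round(robot.ik([*K,.009],down(b+FD*0+52)),0),np.round(robot.ik([*S,.08],down(b)),0))
robot.goto([*K,.12],down(52+180)); robot.move_gripper(.8)
robot.servo_line([*K,.009],speed=.12); print(robot.read_force())
robot.move_gripper(0); print(robot.read_grip_width()*88,robot.read_finger_force(),robot.read_force(),robot.read_t())
p=robot.read_position();print(p)
robot.servo_line([p[0],p[1],.16],speed=.15)
# same grip, pointer turned towards the flat
robot.goto([*S,.16],down(180)); robot.dwell(.2); f=robot.read_force(); print(f,robot.read_t(),robot.read_grip_width()*88)
im,d=robot.grab_frame('side'); np.savez('pics/side2.npz',im=im,d=d); u,v=proj('side',[*S,.16]).astype(int); print(u,v)
c=im[v-45:v+75,u-60:u+60]; cv2.imwrite('pics/f.png',cv2.resize(c,(600,600),interpolation=cv2.INTER_CUBIC)[:,:,::-1])
E
```

```text
0 [   3.   17.  -39.   -0.  -34. -131.] [ 24.  19. -23.   0. -48. 156.]
180 [  3.  17. -39.   0. -34.  49.] [ 24.  19. -23.   0. -48. -24.]
[-0.88102161  0.14247271  0.47316299]
40.204589220116404 30.000540766559425 [-0.12391659  0.96330608  3.34610492] 27.9417
[ 0.44660902 -0.1664959   0.0091857 ]
[-0.48458097 -0.37964324 -0.08609158] 30.4583 40.89486817828513
333 178
```

View pics/f.png

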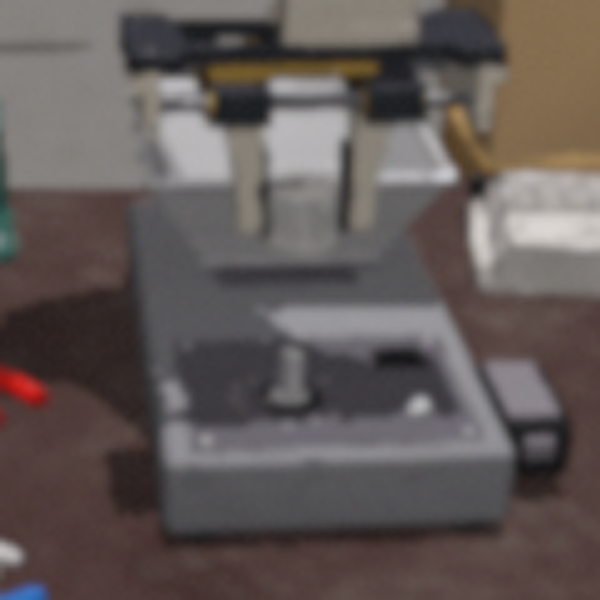

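The knob is held level at (305,215) above the shaft at (292,365). The pointer is hidden by the left finger, as expected. I lower it with force checks and search in rotation and position if it stands on the tip.

```bash
cat >> h.py <<'E'
def lower(x,y,ang,z,zend,f0,fmax=4.,step=.001,v=.02):
    while z>zend+1e-6:
        z-=step; robot.servo_line([x,y,z],down(ang),v); f=robot.read_force()-f0
        if f[2]>fmax: return z,f
    return z,f
E
python3 - <<'E'
from h import *
print(proj('side',[*S,.086]))
robot.servo_line([*S,.100],speed=.1); robot.dwell(.2); f0=robot.read_force(); print(f0)
z,f=lower(*S,180,.100,.080,f0); print(z,f.round(2),robot.read_position().round(4),robot.read_ft_torque().round(3),robot.read_t())
np.save('f0.npy',f0)
im,d=robot.grab_frame('side'); cv2.imwrite('pics/g.png',cv2.resize(im[160:230,290:380],(720,560),interpolation=2)[:,:,::-1])
E
```

```text
[332.23015698 202.96206645]
[ 0.23805073 -0.12787568  0.30422872]
0.093 [-1.58  1.1   5.42] [0.5713 0.0445 0.0933] [0.07  0.478 0.029] 33.2083
```

It touches 1.7 mm into the flare with a side force towards (−x,+y). I follow that, with small rotation trials.

```bash
python3 - <<'E'
from h import *
f0=np.load('f0.npy'); done=False
for dx,dy,da in((-.001,.0007,0),(-.001,.0007,5),(-.001,.0007,-5),(-.001,.0007,10),(-.001,.0007,-10),(0,0,5),(0,0,-5)):
    x,y=S+[dx,dy]
    robot.servo_line([x,y,.0955],down(180+da),.03)
    z,f=lower(x,y,180+da,.0955,.090,f0,5.,.0011,.03); T=robot.read_t()
    print(dx,dy,da,round(z,4),f.round(2),robot.read_position().round(4),T)
    if z<.0905 or T>42: break
E
```

```text
-0.001 0.0007 0 0.0922 [-5.11 -0.42  5.71] [0.5695 0.045  0.0922] 34.2583
-0.001 0.0007 5 0.0922 [-0.77  0.29  5.98] [0.5706 0.0454 0.0927] 35.2667
-0.001 0.0007 -5 0.0922 [-4.   -0.91  5.69] [0.5697 0.0451 0.0923] 36.3417
-0.001 0.0007 10 0.0922 [-0.95  0.72  5.39] [0.5704 0.0453 0.0925] 37.5
-0.001 0.0007 -10 0.0911 [-4.2  -0.69  5.6 ] [0.5697 0.045  0.0913] 39.0
0 0 5 0.0922 [-0.16  1.05  5.38] [0.5714 0.0446 0.0927] 40.1583
0 0 -5 0.0922 [-2.35  0.6   5.38] [0.571  0.0445 0.0924] 41.2333
```

```bash
python3 - <<'E'
from h import *
f0=np.load('f0.npy')
for dx,dy,da in((-.002,.0003,-10),(-.002,.0003,-14),(-.003,.0003,-10),(-.002,.0003,-6),(-.002,.0003,-18)):
    x,y=S+[dx,dy]
    robot.servo_line([x,y,.0935],down(180+da),.03)
    z,f=lower(x,y,180+da,.0935,.086,f0,6.,.0012,.03); T=robot.read_t()
    print(dx,dy,da,round(z,4),f.round(2),robot.read_position().round(4),robot.read_grip_width()*88,T)
    if z<.0875 or T>47: break
im,d=robot.grab_frame('side'); t,_=robot.grab_frame('top')
rs=lambda i,w,h:cv2.resize(i,(w,h),interpolation=cv2.INTER_CUBIC)
cv2.imwrite('pics/g.png',np.hstack([rs(im[150:230,290:370],400,400),rs(t[170:220,270:320],400,400)])[:,:,::-1])
E
```

```text
-0.002 0.0003 -10 0.0887 [-4.55 -1.91  6.4 ] [0.5685 0.0445 0.0888] 40.34792923147766 42.4833
-0.002 0.0003 -14 0.0899 [-3.99 -0.13  6.28] [0.5691 0.0449 0.0901] 40.406493844072834 43.5417
-0.003 0.0003 -10 0.0887 [-1.53 -1.73  6.51] [0.5681 0.0447 0.089 ] 40.50763628836286 44.8167
-0.002 0.0003 -6 0.0899 [-3.14 -1.58  6.19] [0.5687 0.0446 0.0899] 40.47964557488116 45.8833
-0.002 0.0003 -18 0.0911 [-4.7  -0.33  6.04] [0.5688 0.0448 0.0911] 40.29469728504099 46.7417
```

View pics/g.png

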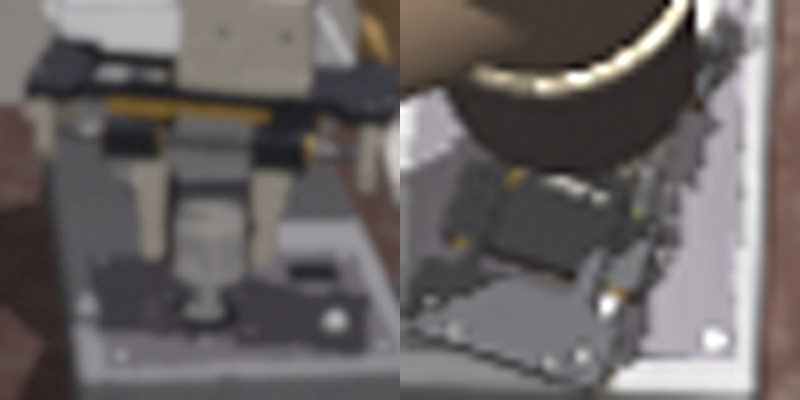

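In the side view the knob sits on the shaft tip at (210,285). −10° goes deepest, and the side forces ask for a little more −x and −y. I follow those forces while lowering.

```bash
python3 - <<'E'
from h import *
f0=np.load('f0.npy')
x,y=S+[-.0034,-.0006]; z=.093; da=-10
robot.servo_line([x,y,z],down(180+da),.03)
n=0
while z>.070 and robot.read_t()<54:
    z-=.001; robot.servo_line([x,y,z],down(180+da),.03); f=robot.read_force()-f0; n+=1
    print(round(z,4),round(da,1),f.round(1),(robot.read_position()[:2]*1000).round(1),round(robot.read_t(),1))
    x+=np.clip(f[0]*.00015,-.0005,.0005); y+=np.clip(f[1]*.00015,-.0005,.0005)
    if f[2]>9: 
        print('stall',z); break
E
```

```text
0.092 -10 [-0.8 -1.1 -0.6] [567.7  43.9] 47.4
0.091 -10 [ 0.3 -0.4 -0.7] [567.4  43.7] 47.6
0.09 -10 [-0.9  0.1 -0.8] [567.5  43.7] 47.9
0.089 -10 [-0.6  0.  -0.3] [567.4  43.7] 48.1
0.088 -10 [-0.3 -0.1  0.8] [567.3  43.7] 48.4
0.087 -10 [ 0.4  1.3 -0.9] [567.2  43.7] 48.6
0.086 -10 [ 1.2 -1.1 -1.4] [567.3  43.8] 48.9
0.085 -10 [ 0.5 -0.1 -1.2] [567.4  43.7] 49.1
0.084 -10 [-0.1 -0.7 -0.8] [567.5  43.7] 49.4
0.083 -10 [-0.7 -0.6 -0. ] [567.5  43.6] 49.6
0.082 -10 [-0.  -0.1 -0.6] [567.5  43.5] 49.9
0.081 -10 [-0.2  0.1 -1. ] [567.5  43.5] 50.1
0.08 -10 [-1.  -0.3 -0.6] [567.4  43.5] 50.4
0.079 -10 [ 0.4 -0.6 -0.1] [567.2  43.5] 50.6
0.078 -10 [-0.5 -0.6 -0.8] [567.3  43.3] 50.9
0.077 -10 [-0.6 -0.4 -1. ] [567.2  43.3] 51.1
0.076 -10 [ 0.3 -0.8 -0.1] [567.1  43.2] 51.4
0.075 -10 [-0.1  0.2  0.8] [567.4  43.2] 51.6
0.074 -10 [-1.  -0.1  4.6] [567.4  43.1] 51.9
0.073 -10 [-1.2  0.3  4.8] [567.4  43.2] 52.1
0.072 -10 [-1.   0.3  6.5] [567.4  43.2] 52.4
0.071 -10 [-1.2 -0.6  7.7] [567.4  43.2] 52.6
0.07 -10 [-0.7  0.4  6.8] [567.4  43.2] 52.9
```

The knob slid on with no force, met the spring at the expected TCP height of 0.0745, and the force rises like the spring. I press on to the stop.

```bash
python3 - <<'E'
from h import *
f0=np.load('f0.npy'); p=robot.read_position(); z=.070
while z>.0672:
    z-=.0007; robot.servo_line([.5673,.0431,z],down(170),.02); robot.dwell(.1); f=robot.read_force()-f0; print(round(z,4),f.round(1))
    if f[2]>14: break
robot.dwell(.5); print(robot.read_force()-f0,robot.read_position(),robot.read_grip_width()*88,robot.read_finger_force(),robot.read_t())
im,d=robot.grab_frame('side'); t,_=robot.grab_frame('top')
rs=lambda i,w,h:cv2.resize(i,(w,h),interpolation=cv2.INTER_CUBIC)
cv2.imwrite('pics/h.png',np.hstack([rs(im[150:230,290:370],400,400),rs(im[250:350,265:365],400,400)])[:,:,::-1])
E
```

```text
0.0693 [-2.3  0.7  8.1]
0.0686 [-2.5 -0.   8.4]
0.0679 [-3.7  0.8 11. ]
0.0672 [-6.3  1.1 17.6]
[-6.18547659  0.35896516 16.21351694] [0.56767612 0.04315199 0.06888184] 40.47834432806128 30.002752739019343 54.7833
```

View pics/h.png

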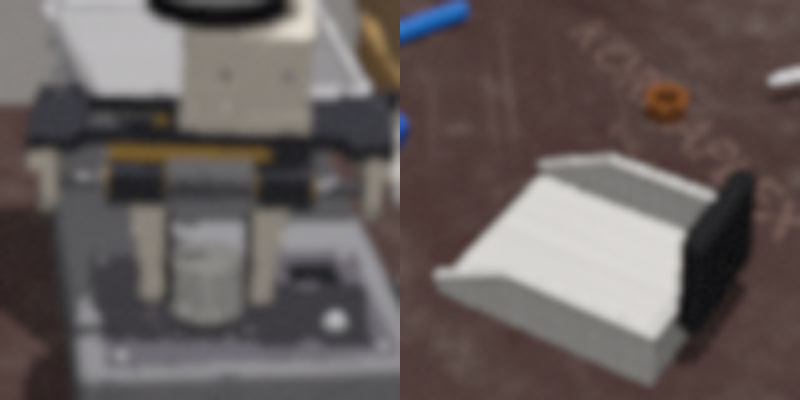

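The knob is down at the disc at (208,285), the shaft is at its stop (force jumped to 17 N), and the scoop stands upright and empty. I ease off slightly and hand in.

```bash
python3 - <<'E'
from h import *
f0=np.load('f0.npy'); robot.servo_line([.5673,.0431,.0679],down(170),.02); robot.dwell(.5)
print(robot.read_force()-f0,robot.read_position(),robot.read_t()); print(robot.job_done())
E
```

```text
[-4.16665356  0.57813863 11.85992947] [0.56757314 0.0431452  0.06899801] 55.6333
the job is handed in; nothing more can be done
None
```

The job is handed in at about 56 s of the 69 s allowed: six nuts are in the hopper, the empty scoop is upright on the bench, and the arm is still holding the knob pressed to the shaft's stop at about 12 N; the hand-in returned no verdict, and I could not see the pointer or dial mark under the gripper at the end.

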